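# Slide a label holder under the hood of a reagent shelf and hold it home

### The arm

A 7-joint arm with a two-finger parallel gripper is mounted at the origin on the work surface. World frame = base frame: x ahead of the robot, y to its left, z up, the work surface at z = 0. Lengths are in m, angles in degrees, forces in N, time in s.
With the tool pointing down it reaches from about 0.4 to 0.85 m from the base axis. Payload 10.4 kg.
Tool frame: the origin (TCP) lies between the finger pads, 19 mm behind the fingertips; this is the grasp point; z points along the fingers, y is the direction in which the jaws open and shut (so a half turn about z gives the same grasp; the last joint's range is limited). The gripper opens to 85 mm and grips with 20 to 120 N. Pads are 22 mm wide; open, the fingers measure 114 mm over their backs; the gripper's body (76 mm by 85 mm) begins 54 mm behind the grasp point. The pads swing forward as they close: fully open they stand 13 mm farther back than shut.
Start: joints at [-73.774, 19.034, -3.707, 83.658, 1.238, 77.344, -5.071], TCP at [0.188, 0.596, 0.25] pointing down, gripper open.
Joint ranges: [-148.97, 148.97], [-28.65, 121.19], [-84.17, 76.75], [9.2, 138.47], [-72.65, 252.65], [3.7, 117.97], [-149.18, 149.18]. Speed limits (degrees/s): [127.2, 127.2, 159.86, 159.86, 180, 180, 180].

### API

Orientations are given as a 3x3 rotation matrix whose columns are the frame's x, y, z axes.
In Python, from station import read_state, capture, camera_params, order, spotter gives the robot as it stands.
- The arm moves only by the tool play_rows, never from a script. Its argument "series" is one flat list of numbers, 5 for each row, row after row: the closure, from 0 (fully open) to 1 (shut), then the shift along the world's x, y, z in mm, then the turn about the world's z in rad. A call has 1 to 12 rows; each row shifts and turns the pose as measured when the row begins; what a row does not reach is not made up. A row lasts 1/8 s, in which the tool goes at most 62.5 mm and 10.7 degrees, less where a joint would pass 70% of its speed; a pose out of reach is approached as far as the arm can. A call with a gripper value outside its range is refused whole. The fingers move at their own pace and stop on an object; "newtons" is the grip in N (left out, the last holds). Time passes only in rows, so rows that do not move let the fingers close. It gives the time, the measured TCP pose, the force and the opening at its end, in the units of the state.
- read_state(): the state, without advancing time (a new reading comes with each control period).
- capture(name): name is "scene" or "top"; returns the picture (384x512x3 uint8, red, green, blue); there is no depth.
- camera_params(name): a dict with "camera_matrix" (3x3 intrinsics, pixels), "dist" ([k1, k2, p1, p2, k3] as OpenCV has them; the pictures are not rectified), "cam_to_world" (4x4, takes a point from camera to world coordinates). Camera axes: x right, y down, z forward; pixel columns grow to the right and rows downward; lengths in m; the calibration is good to about 2 mm. A picture is of the moment at which its call begins. camera_params takes no time and is no camera call.
- order.sign_off(): hands the job in, once; it reports no verdict.
Trained networks look in the newest picture that a camera, given by its name, has taken for a name from the list of things; names that differ only in an ending like _2 or _b are one class to them, and where a whole thing is asked for, a point or a joint stands for the part that bears it (a point fixed in the world has none). Each returns a list of dicts, best first, with "conf" (0 to 1); they miss things now and then, are a little off and sometimes report something else, mostly with a low value. They report only what shows in the picture. A call takes as long as a camera call. They do not tell look-alikes from the thing itself.
- spotter.outline_of(camera, label): "pixels" (384x512 bool, what is visible of it) and "bbox" ([left, top, right, bottom] in pixels, round what is visible of it).
- spotter.spot_point(camera, label): "xy" ([column, row] in pixels: a listed point, or the origin of a listed thing).
The state is a dict: "time_s": time; "joints": joint angles; "dq": joint speeds; "tau": joint torques, N m; "tcp_pos": TCP position; "tool_rot": TCP orientation; "force": force on the tool from outside, world axes, zero at the start; "torque": the same for the moment, N m; "finger_gap": finger opening in m.
Only numpy, scipy, OpenCV 4.12 (cv2) and the standard library are available. Lean on these libraries where they do the work, as an engineer would, in place of code of your own. Each camera call takes 0.05 s, during which the arm holds its last target. There are 200 camera calls.

### The job

Take the white label holder that has a toe out of its stand and lower its tongue into the open part of the groove along the front edge of the reagent shelf, toe towards the hood. Then slide it slowly along the groove (about 3 cm a second, never more than 10) so that the toe goes in under the hood and squeezes the hidden spring until the holder's plate meets the hood, and finish while still gripping it and holding it pressed home, upright, for a colleague to fasten. Leave the other things where they stand.

Things in the scene. Friction and masses are not known exactly. Their poses are not given: they have to be found in the camera images.
- label_holder: White label holder with a toe, 50 g, upright. Grip plate 60 (its y) x 10 (x) x 46 mm tall, paper card on its -x face, above a tongue 60 x 5 mm, 16 mm tall. Origin: tongue underside below mid-plate, so the plate spans z 16 to 62, y -30 to +30 mm. Grip it from above across the 10 mm, TCP about 45 mm above the origin (fingertips then clear shelf, hood and stand).
- toe_tip (a point): Tip of the holder's toe, 60 mm along +y from the holder's origin, 5 mm above its underside. The toe is a bar 30 mm long, 5 mm thick, 10 mm tall that sticks out along +y from the foot of the tongue.
- stand: Grey stand, 50 x 56 mm, 24 mm tall, fixed to the bench; origin: centre of underside. The holder starts loose and upright in its slot (along y, 6.5 mm wide, floor at 12 mm, 12 mm deep), same yaw, toe overhanging the +y end. Lift it 15 mm or more to clear it.
- shelf: White low reagent shelf fixed to the bench, with an aluminium groove along its front (robot-side) edge. Origin on the bench below the groove's middle; y along the groove to the hood, x back across the deck, z up. 240 mm long; the deck, 59 mm above the bench, reaches back to x 150 mm.
- groove (a point): Centre of the groove floor, 45 mm above the bench, axes as the shelf's. Groove 8 mm wide, 14 mm deep: straight walls for the lower 8 mm, mouth flaring to 20 mm at the top, level with the deck. Open from above for y -120 to +60 mm. Fully home the holder's origin is at y +30 mm, x 0, z 0, axes alike.
- hood (a point): Middle of the hood's mouth on the groove floor (groove y +60 mm). From here the hood (the lip: 60 mm long, 20 mm wide, top 22 mm above the floor) covers the groove, leaving a tunnel 8 mm wide, 13 mm high for the toe. A spring plunger hides inside, its face 20 mm in. Home: the plate's +y end meets the hood's face, toe 30 mm in.
- plunger (a joint): Spring plunger under the hood, pushed along the groove's +y by the toe: 0 at rest, 0.010 m fully pressed (just as the plate meets the hood). It pushes back with 2 N at first touch, 7 N fully pressed, and pushes the holder back out if it is not held.
- spare_holder: Bystander: a plain white label holder WITHOUT a toe, plate 80 mm long, 10 mm thick, 46 mm tall on an 80 x 5 mm tongue; stands in a grey stand of its own. Origin: centre of its underside.
- vial_a: Bystander: small amber jar, 28 mm diameter, 45 mm tall, on the shelf deck at least 100 mm behind the groove. Origin: centre of its underside.
- vial_b: Bystander: as vial_a, the other jar on the deck. Origin: centre of its underside.
- reagent_bottle: Bystander: amber bottle 68 mm diameter, 130 mm tall, on the bench. Origin: centre of its underside.
- beaker: Bystander: glass beaker 66 mm diameter, 75 mm tall, on the bench. Origin: centre of its underside.
- sample_jar: Bystander: clear jar 44 mm diameter, 50 mm tall, on the bench between robot and shelf. Origin: centre of its underside.
- tip_box: Bystander: grey and white box 80 x 120 x 47 mm on the bench. Origin: centre of its underside.
- block_heater: Bystander: grey block 100 x 130 x 60 mm on the bench. Origin: centre of its underside.
Not all that is in view belongs to the job. What is shaped like the label_holder but orange or red is not meant.

How it is judged:
By the outcome, as a careful person would: the job done as asked, in the order asked, and still so for the second after the job is handed in, while the arm keeps its last pose, push and grip.
It also fails if it takes over 43 s, if anything falls off the work surface, if the arm or the gripper's body presses on something with over 40 N, if the wrist force passes 120 N, or if a joint passes its speed limit or range.

## Working session

There is one attempt and no reset: what is moved stays moved. The work goes in short steps, Python scripts to look and compute and a tool call to move; the robot and the scene stay as the last step left them, time stands still between calls to the robot, and variables do not carry over. Pictures are saved under pics/ and viewed, about 8 in all and at most 12, crops included, and the job is handed in when it is done.

Besides the shell and the picture viewer there is one more tool, called after "Request:" by a JSON object that holds its "op" and its "data". play_rows: Moves the arm, as the interface text tells. Its arguments: {"type":"object","properties":{"series":{"type":"array","items":{"type":"number"}},"newtons":{"type":"number"}},"required":["series"]}

```bash
mkdir -p pics; ls; python3 - <<'E'
from station import *
import cv2,numpy as np
s=read_state();print(s['time_s'],s['tcp_pos'],s['tool_rot'],s['finger_gap'],s['force'])
for c in('scene','top'):
    p=camera_params(c);print(c,np.round(p['camera_matrix'],1).tolist(),p['dist'],np.round(p['cam_to_world'],3).tolist())
    im=capture(c);cv2.imwrite(f'pics/{c}0.png',cv2.resize(im[...,::-1],(800,600),interpolation=cv2.INTER_CUBIC))
    for l in('label_holder','toe_tip','stand','groove','hood','shelf'):
        print(l,[(round(d['conf'],2),np.round(d['xy'],1).tolist()) for d in spotter.spot_point(c,l)[:4]])
E
```

```text
pics
0.0 [0.18806511 0.59566072 0.249201  ] [[-9.53599958e-01  3.01076373e-01 -3.72124387e-04]
 [ 3.01076595e-01  9.53598925e-01 -1.40482842e-03]
 [-6.81032294e-05 -1.45168227e-03 -9.99998944e-01]] 0.08570518838215584 [-0.33802027 -0.29227179  0.61598854]
scene [[414.1, 0.0, 257.7], [0.0, 414.1, 197.6], [0.0, 0.0, 1.0]] [-0.06482004  0.          0.          0.          0.        ] [[-0.249, 0.553, -0.795, 1.466], [0.968, 0.157, -0.194, 0.15], [0.017, -0.818, -0.574, 0.737], [0.0, 0.0, 0.0, 1.0]]
label_holder [(0.95, [348.6, 283.0]), (0.74, [339.6, 247.2]), (0.49, [284.3, 237.7])]
toe_tip [(0.78, [296.7, 254.7]), (0.62, [366.1, 248.2]), (0.59, [322.2, 276.0]), (0.28, [283.8, 186.9])]
stand [(0.64, [342.6, 249.0])]
groove [(0.78, [209.1, 204.9])]
hood [(0.87, [226.2, 211.3])]
shelf [(0.9, [211.0, 225.9])]
top [[394.3, 0.0, 254.1], [0.0, 394.3, 186.8], [0.0, 0.0, 1.0]] [-0.08958279  0.          0.          0.          0.        ] [[0.039, -0.973, 0.229, 0.227], [-0.999, -0.04, 0.002, -0.056], [0.007, -0.229, -0.973, 1.465], [0.0, 0.0, 0.0, 1.0]]
label_holder [(0.65, [233.7, 176.7]), (0.54, [194.3, 169.4])]
toe_tip [(0.5, [222.0, 163.9]), (0.49, [178.6, 169.3]), (0.41, [206.1, 145.2])]
stand [(0.55, [192.0, 172.3])]
groove [(0.89, [297.2, 177.1])]
hood [(0.73, [275.9, 179.3])]
shelf [(0.72, [292.2, 184.1]), (0.22, [131.3, 191.5])]
```

View pics/scene0.png

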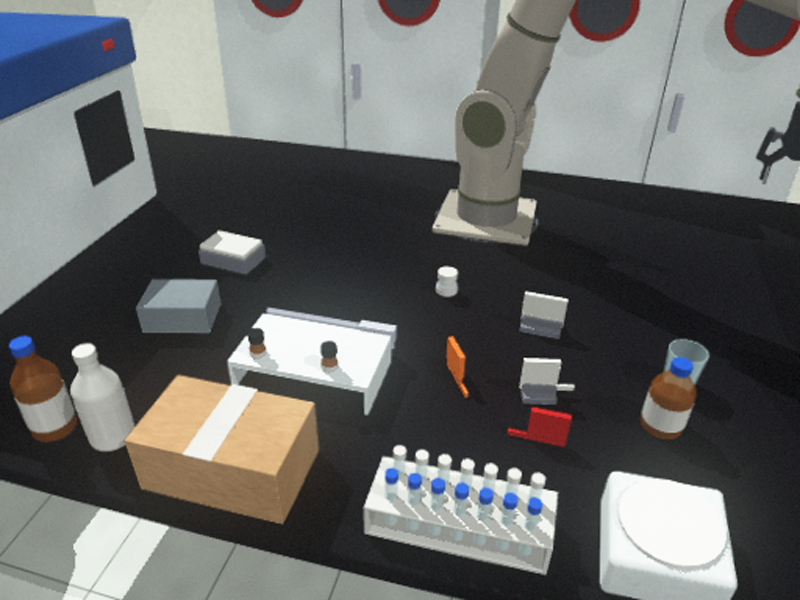

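View pics/top0.png

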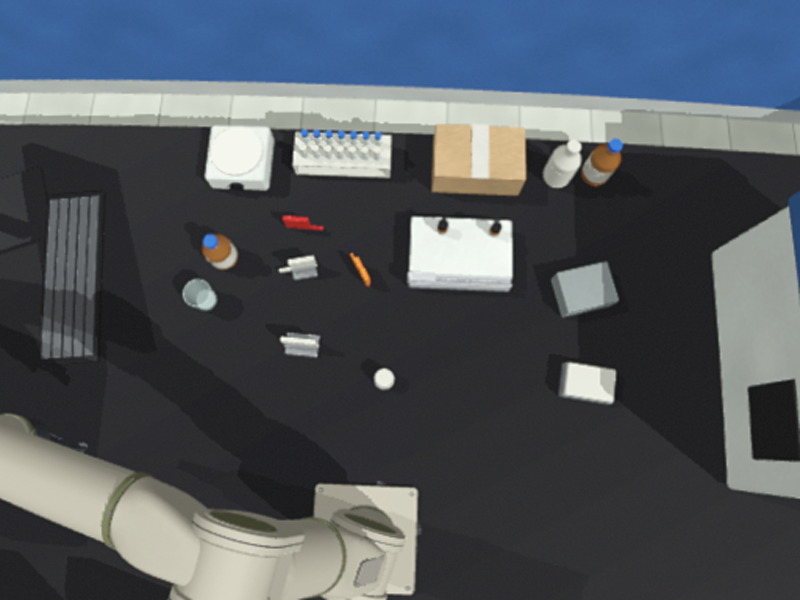

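The true holder stands in the stand at scene (540,380) and top (300,267), in 800-px pixels, with its toe towards +y. The hood is at the shelf's +y end: scene (378,328), top (425,280). The red and orange ones are decoys. I'll crop for exact corners.

```bash
cat > h.py <<'E'
import cv2,numpy as np
from station import *
def crop(im,x0,y0,w,h,s,step=5):
    c=cv2.resize(im[y0:y0+h,x0:x0+w,::-1],None,fx=s,fy=s,interpolation=cv2.INTER_CUBIC)
    c=np.ascontiguousarray(c)
    for x in range(-(-x0//step)*step,x0+w,step):
        cv2.line(c,(int((x-x0+.5)*s),0),(int((x-x0+.5)*s),5),(0,255,255),1)
        if x%10==0: cv2.putText(c,str(x),(int((x-x0+.5)*s)+1,14),0,.35,(0,255,0),1)
    for y in range(-(-y0//step)*step,y0+h,step):
        cv2.line(c,(0,int((y-y0+.5)*s)),(5,int((y-y0+.5)*s)),(0,255,255),1)
        if y%10==0: cv2.putText(c,str(y),(6,int((y-y0+.5)*s)+4),0,.35,(0,255,0),1)
    return c
def proj(cam,P):
    p=camera_params(cam);T=np.linalg.inv(np.array(p['cam_to_world']))
    r,_=cv2.Rodrigues(T[:3,:3])
    return cv2.projectPoints(np.asarray(P,float).reshape(-1,1,3),r,T[:3,3],np.array(p['camera_matrix']),np.array(p['dist']))[0][:,0]
def ray(cam,xy,z):
    p=camera_params(cam);M=np.array(p['cam_to_world'])
    u=cv2.undistortPoints(np.array(xy,float).reshape(-1,1,2),np.array(p['camera_matrix']),np.array(p['dist']))[:,0]
    d=np.c_[u,np.ones(len(u))]@M[:3,:3].T
    return M[:3,3]+d*((z-M[2,3])/d[:,2])[:,None]
E
python3 - <<'E'
from h import *
a=capture('scene');b=capture('top');np.save('a.npy',a);np.save('b.npy',b)
A=crop(a,325,220,50,45,8);B=crop(b,172,155,40,30,10)
m=np.zeros((600,800,3),np.uint8);m[:360,:400]=A;m[:300,400:800]=B;
for c,xy in(('scene',[[339.6,247.2]]),('top',[[194.3,169.4]])):print(ray(c,xy,.012))
cv2.imwrite('pics/hold.png',m[:360])
C=crop(a,142,190,117,80,6.8);cv2.imwrite('pics/sh_s.png',C);
cv2.imwrite('pics/sh_t.png',crop(b,255,130,80,60,10))
E
```

```text
[[0.62385853 0.16790969 0.012     ]]
[[0.62802212 0.17846713 0.012     ]]
```

View pics/hold.png

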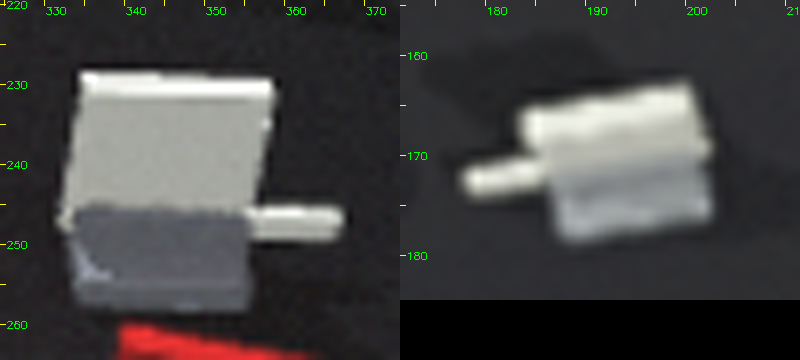

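View pics/sh_s.png

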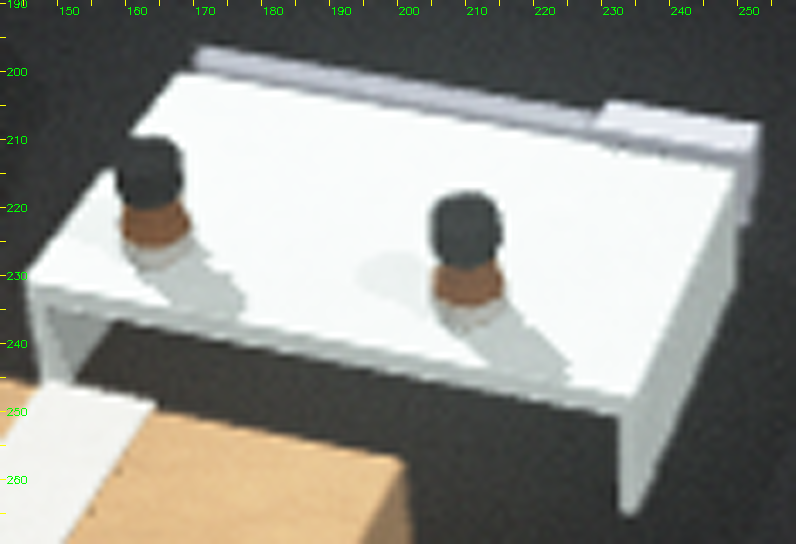

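View pics/sh_t.png

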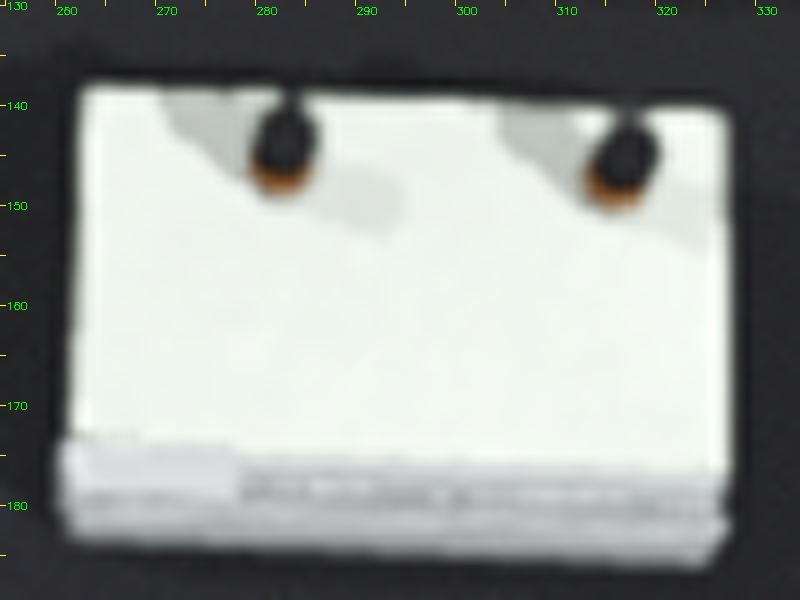

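The holder's plate, toe and stand corners are clear in both views, and so are the shelf deck's back corners and the hood top. I'll fit the poses to the corner pixels.

```bash
cat >> h.py <<'E'
from scipy.optimize import least_squares
def pose(v,P):
    c,s=np.cos(v[2]),np.sin(v[2]);P=np.array(P,float)/1000
    return np.c_[v[0]+c*P[:,0]-s*P[:,1],v[1]+s*P[:,0]+c*P[:,1],P[:,2]]
def fit(obs,v0):
    f=lambda v:np.concatenate([(proj(c,pose(v,[o[0] for o in O]))-[o[1] for o in O]).ravel() for c,O in obs.items() if O])
    return least_squares(f,v0,loss='soft_l1',f_scale=1.,x_scale=[.01,.01,.05]),f
E
python3 - <<'E'
from h import *
H={'scene':[((5,-30,74),(334.5,231.6)),((5,30,74),(358.6,231.7)),((-5,-30,74),(334.5,228.3)),((-5,30,74),(358.5,229.5)),((-2.5,60,22),(367.4,245.4)),((2.5,60,12),(367,249.5)),((25,-28,0),(334.1,258)),((25,28,0),(355.4,258.3))],
'top':[((5,30,74),(183.7,165.2)),((5,-30,74),(200.5,162.5)),((2.5,60,22),(177.5,172)),((-2.5,60,22),(178.5,174.2)),((-25,28,0),(187.7,178.7)),((-25,-28,0),(202.5,176.3))]}
S={'scene':[((150,-120,59),(145.2,231.1)),((150,120,59),(234.1,249.1)),((-10,60,67),(230.8,204.2)),((-10,120,67),(253.3,207.9)),((10,120,67),(252.1,212.7)),((10,60,67),(228.3,208.2)),((150,120,0),(233.9,264.9))],
'top':[((150,120,59),(262.7,138)),((150,-120,59),(327.2,140.2)),((10,120,67),(261,173.5)),((-10,120,67),(260.7,179)),((10,60,67),(278.3,174.5)),((-10,60,67),(278.3,179.5))]}
for n,o,v in(('holder',H,[.62,.17,0]),('shelf',S,[.6,-.1,0])):
    for cs in(('scene','top'),('scene',),('top',)):
        r,f=fit({c:o[c] for c in cs},v)
        print(n,cs,np.round(r.x,4),np.degrees(r.x[2]).round(2))
        if len(cs)==2: print(f(r.x).reshape(-1,2).round(1).tolist())
E
```

```text
holder ('scene', 'top') [0.6253 0.1787 0.2323] 13.31
[[1.0, -0.7], [0.6, -0.2], [0.5, 0.1], [0.0, -0.5], [-0.5, -0.1], [-0.4, -0.1], [-0.4, 0.0], [-0.2, 0.2], [-0.1, 0.6], [-0.9, 0.3], [0.7, -0.3], [-0.1, -1.3], [0.8, -0.3], [0.3, -0.6]]
holder ('scene',) [0.6259 0.1786 0.2341] 13.41
holder ('top',) [0.6243 0.1791 0.2345] 13.44
shelf ('scene', 'top') [ 0.5985 -0.199  -0.0083] -0.48
[[-0.2, -0.8], [0.6, -1.1], [0.5, -0.1], [-1.0, -0.2], [-1.8, -0.8], [0.7, 0.0], [1.1, 0.6], [0.5, -0.2], [-0.7, 0.7], [0.7, -0.6], [0.8, -0.8], [-0.3, -0.8], [-0.5, -0.5]]
shelf ('scene',) [ 0.5995 -0.1984 -0.0154] -0.88
shelf ('top',) [ 0.5977 -0.1992  0.0027] 0.16
```

Request:
{"op": "play_rows", "data": {"series": [0.4,30,-30,0,-0.07,0.4,44,-42,0,-0.11,0.4,44,-42,0,-0.11,0.4,44,-42,0,-0.11,0.4,44,-42,0,-0.11,0.4,44,-42,0,-0.11,0.4,44,-42,0,-0.11,0.4,44,-42,0,-0.11,0.4,44,-42,0,-0.11,0.4,20,-20,-20,0], "newtons": 60}}

```text
time_s: 2.05
tcp_pos: [0.5972, 0.1986, 0.2327]
tool_rot: [[-0.286, 0.958, 0.007], [0.958, 0.286, 0.005], [0.003, 0.008, -1.0]]
force: [-1.1, 0.7, 0.0]
finger_gap: 0.0507
```

Request:
{"op": "play_rows", "data": {"series": [0.4,14,-10,-20,-0.03,0.4,14,-10,-40,-0.027,0.4,0,0,-40,0,0.4,0,0,0,0]}}

```text
time_s: 2.55
tcp_pos: [0.6273, 0.1743, 0.1291]
tool_rot: [[-0.225, 0.974, 0.007], [0.974, 0.225, 0.003], [0.001, 0.007, -1.0]]
force: [-0.2, 0.0, 1.0]
finger_gap: 0.051
```

```bash
python3 - <<'E'
from h import *
s=read_state();print(s['time_s'],s['tcp_pos'],s['tool_rot'])
a=capture('scene');b=capture('top')
m=np.zeros((450,800,3),np.uint8);m[:450,:400]=crop(a,315,205,50,56.25.__int__(),8)[:450] if 0 else cv2.resize(crop(a,315,205,50,56,8),(400,450));m[:400,400:]=crop(b,172,145,40,40,10)
cv2.imwrite('pics/ap.png',m)
E
```

```text
2.55 [0.62733684 0.1742631  0.1290652 ] [[-0.2245322   0.97444247  0.00686697]
 [ 0.97446589  0.22451752  0.00284888]
 [ 0.00123431  0.00733129 -0.99997236]]
```

View pics/ap.png

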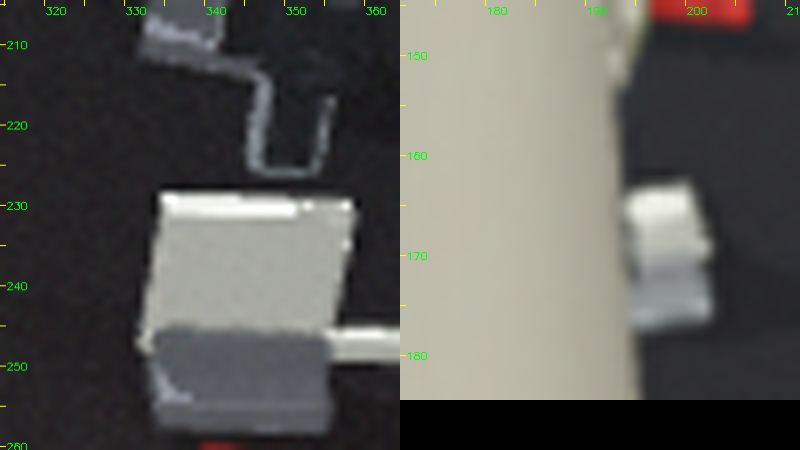

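The front finger is at scene px 344–355, tip row 226, squarely above the plate (334–358). I'll make a small correction, then descend and grip.

Request:
{"op": "play_rows", "data": {"series": [0.4,-2,4,-25,0.004,0.4,0,0,-25,0,0.4,0,0,-14,0,0.4,0,0,0,0]}}

```text
time_s: 3.15
tcp_pos: [0.6319, 0.1817, 0.0774]
tool_rot: [[-0.231, 0.973, 0.025], [0.973, 0.23, 0.011], [0.005, 0.027, -1.0]]
force: [1.1, -0.0, -0.3]
finger_gap: 0.0514
```

Request:
{"op": "play_rows", "data": {"series": [0.4,0,0,0,0,0.4,0,0,0,0]}}

```text
time_s: 3.4
tcp_pos: [0.6333, 0.1822, 0.0801]
tool_rot: [[-0.231, 0.973, 0.028], [0.973, 0.23, 0.012], [0.005, 0.03, -1.0]]
force: [0.0, 0.4, 0.3]
finger_gap: 0.0513
```

```bash
python3 - <<'E'
from h import *
for i in range(4):
    s=read_state();print(s['time_s'],s['tcp_pos'].round(4),s['tool_rot'][:,2].round(4),np.round(s['joints'],2),np.round(s['dq'],1),np.round(s['tau'],1))
    capture('scene')
E
```

```text
3.4 [0.6333 0.1822 0.0801] [ 0.0283  0.0122 -0.9995] [-35.28  30.84  20.41  91.06 -12.31  58.51   1.95] [-0.  -0.5  0.1 -0.6  0.   0.3 -0. ] [ -0.  -67.6   8.5 -34.2  -0.   -0.2   0. ]
3.45 [0.6334 0.1821 0.0801] [ 0.0286  0.0123 -0.9995] [-35.28  30.84  20.41  91.06 -12.31  58.5    1.95] [-0.   0.2 -0.   0.3  0.  -0.2  0. ] [ -0.1 -66.9   8.3 -33.6  -0.   -0.1   0. ]
3.5 [0.6332 0.1821 0.0799] [ 0.0282  0.0122 -0.9995] [-35.28  30.85  20.41  91.08 -12.31  58.5    1.95] [ 0.1  0.3 -0.1  0.3 -0.  -0.1  0. ] [ -0.1 -67.8   8.5 -34.3  -0.   -0.1  -0. ]
3.55 [0.633  0.182  0.0796] [ 0.0278  0.012  -0.9995] [-35.27  30.87  20.4   91.09 -12.31  58.49   1.95] [ 0.1  0.2 -0.1  0.3  0.  -0.   0. ] [ -0.  -68.    8.5 -34.4  -0.   -0.2  -0. ]
```

Request:
{"op": "play_rows", "data": {"series": [0.4,-4,-2,25,0,0.4,-4,-1,25,0]}}

```text
time_s: 3.85
tcp_pos: [0.6234, 0.1785, 0.1282]
tool_rot: [[-0.231, 0.973, 0.024], [0.973, 0.23, 0.01], [0.004, 0.025, -1.0]]
force: [-0.0, -1.0, 0.3]
finger_gap: 0.0516
```

```bash
cat > st.py <<'E'
from h import *
for i in range(5):
    s=read_state()
    if i in(0,4):print(s['time_s'],s['tcp_pos'].round(4),s['tool_rot'][:,2].round(4),'yaw',np.degrees(np.arctan2(s['tool_rot'][1,1],s['tool_rot'][0,1])).round(2),s['force'].round(1),s['finger_gap'])
    capture('scene')
E
python3 st.py
```

```text
3.85 [0.6234 0.1785 0.1282] [ 0.0235  0.01   -0.9997] yaw 13.33 [-0.  -1.   0.3] 0.05157180077379737
4.05 [0.6237 0.1789 0.1277] [ 0.0244  0.0108 -0.9996] yaw 13.34 [-0.1  0.1 -0.2] 0.051398438998239815
```

Request:
{"op": "play_rows", "data": {"series": [0.4,0,0,25,0,0.4,0,0,25,0,0.4,0,0,0,0,0.4,0,0,0,0]}}

```text
time_s: 4.6
tcp_pos: [0.6212, 0.1784, 0.1723]
tool_rot: [[-0.231, 0.973, 0.016], [0.973, 0.231, 0.007], [0.003, 0.017, -1.0]]
force: [0.1, -0.7, -0.6]
finger_gap: 0.0514
```

```bash
python3 st.py
```

```text
4.6 [0.6212 0.1784 0.1723] [ 0.0157  0.007  -0.9999] yaw 13.37 [ 0.1 -0.7 -0.6] 0.051389916466281126
4.8 [0.6215 0.1783 0.173 ] [ 0.0164  0.0071 -0.9998] yaw 13.35 [ 0.6 -0.1 -0.4] 0.051384193880860074
```

Request:
{"op": "play_rows", "data": {"series": [0.4,0,0,30,0,0.4,0,0,40,0,0.4,0,0,0,0,0.4,0,0,0,0]}}

```text
time_s: 5.35
tcp_pos: [0.6206, 0.1781, 0.2428]
tool_rot: [[-0.231, 0.973, 0.014], [0.973, 0.231, 0.006], [0.003, 0.015, -1.0]]
force: [0.8, 0.8, 0.0]
finger_gap: 0.0513
```

```bash
python3 st.py
```

```text
5.35 [0.6206 0.1781 0.2428] [ 0.0136  0.0059 -0.9999] yaw 13.36 [0.8 0.8 0. ] 0.05134411453508615
5.55 [0.6206 0.178  0.2427] [ 0.0134  0.0056 -0.9999] yaw 13.35 [-0.8 -0.2 -0.4] 0.05128376078181484
```

Request:
{"op": "play_rows", "data": {"series": [0.4,0,0,-60,0]}}

```text
time_s: 5.72
tcp_pos: [0.6233, 0.1787, 0.1862]
tool_rot: [[-0.231, 0.973, 0.022], [0.973, 0.231, 0.009], [0.004, 0.023, -1.0]]
force: [1.7, -0.3, -0.9]
finger_gap: 0.0509
```

```bash
python3 st.py
```

```text
5.725 [0.6233 0.1787 0.1862] [ 0.0216  0.0089 -0.9997] yaw 13.35 [ 1.7 -0.3 -0.9] 0.05086455639123811
5.925 [0.6202 0.1779 0.1828] [ 0.0117  0.0048 -0.9999] yaw 13.35 [-0.2  0.2  1.4] 0.051295926319826296
```

Single rows followed by a settle are exact. I'll descend that way.

Request:
{"op": "play_rows", "data": {"series": [0.4,5,1,-62,0]}}

```text
time_s: 6.1
tcp_pos: [0.6309, 0.1805, 0.1293]
tool_rot: [[-0.231, 0.973, 0.027], [0.973, 0.231, 0.011], [0.004, 0.029, -1.0]]
force: [0.4, 0.9, -1.3]
finger_gap: 0.0508
```

```bash
python3 st.py
```

```text
6.1 [0.6309 0.1805 0.1293] [ 0.0267  0.0109 -0.9996] yaw 13.35 [ 0.4  0.9 -1.3] 0.05079928902234496
6.3 [0.6268 0.1792 0.1243] [ 0.0152  0.006  -0.9999] yaw 13.34 [ 0.8 -0.3  0.3] 0.05118995426985489
```

Request:
{"op": "play_rows", "data": {"series": [0.4,0,0,-62,0]}}

```text
time_s: 6.48
tcp_pos: [0.6329, 0.181, 0.0709]
tool_rot: [[-0.231, 0.973, 0.03], [0.973, 0.231, 0.012], [0.005, 0.032, -0.999]]
force: [0.8, 1.1, -1.4]
finger_gap: 0.0509
```

```bash
python3 st.py
```

```text
6.475 [0.6329 0.181  0.0709] [ 0.0305  0.0121 -0.9995] yaw 13.34 [ 0.8  1.1 -1.4] 0.050936245553390186
6.675 [0.6282 0.1795 0.0657] [ 0.0183  0.0071 -0.9998] yaw 13.33 [0.6 0.2 0.8] 0.0511436908973402
```

Request:
{"op": "play_rows", "data": {"series": [0.4,-3,-1,-9,0]}}

```text
time_s: 6.85
tcp_pos: [0.6279, 0.1792, 0.0609]
tool_rot: [[-0.231, 0.973, 0.025], [0.973, 0.23, 0.01], [0.004, 0.027, -1.0]]
force: [1.1, 0.1, 0.9]
finger_gap: 0.0511
```

```bash
python3 st.py
```

```text
6.85 [0.6279 0.1792 0.0609] [ 0.0252  0.0097 -0.9996] yaw 13.33 [1.1 0.1 0.9] 0.05106713506391341
7.05 [0.6262 0.1787 0.0585] [ 0.0211  0.0083 -0.9997] yaw 13.32 [ 0.1  0.  -0.5] 0.05105875600347938
```

Request:
{"op": "play_rows", "data": {"series": [1,0,0,0,0,1,0,0,0,0,1,0,0,0,0,1,0,0,0,0,1,0,0,0,0], "newtons": 60}}

```text
time_s: 7.72
tcp_pos: [0.6253, 0.1785, 0.0588]
tool_rot: [[-0.23, 0.973, 0.019], [0.973, 0.23, 0.008], [0.003, 0.02, -1.0]]
force: [-0.7, -0.5, 0.9]
finger_gap: 0.0092
```

```bash
python3 st.py
```

```text
7.725 [0.6253 0.1785 0.0588] [ 0.0185  0.0079 -0.9998] yaw 13.3 [-0.7 -0.5  0.9] 0.009244881633018584
7.925 [0.6253 0.1785 0.0588] [ 0.0185  0.008  -0.9998] yaw 13.3 [-1.3 -0.3  1.8] 0.009351985701551402
```

Request:
{"op": "play_rows", "data": {"series": [1,0,0,25,0,1,0,0,40,0,1,0,0,40,0,1,0,0,0,0,1,0,0,0,0]}}

```text
time_s: 8.6
tcp_pos: [0.6252, 0.1785, 0.1651]
tool_rot: [[-0.231, 0.973, 0.019], [0.973, 0.23, 0.007], [0.003, 0.02, -1.0]]
force: [-0.0, -1.1, -1.7]
finger_gap: 0.009
```

```bash
python3 st.py
```

```text
8.6 [0.6252 0.1785 0.1651] [ 0.0188  0.0073 -0.9998] yaw 13.32 [-0.  -1.1 -1.7] 0.008973997865764811
8.8 [0.6251 0.1784 0.1648] [ 0.0181  0.0069 -0.9998] yaw 13.31 [ 0.6  0.1 -1.1] 0.009143453315292474
```

Request:
{"op": "play_rows", "data": {"series": [1,-2,-30,0,-0.03,1,-4,-55,0,-0.035,1,-4,-55,0,-0.035,1,-4,-55,0,-0.035,1,-4,-55,0,-0.035,1,-3,-55,0,-0.035,1,-2,-40,0,-0.03,1,0,-20,0,0]}}

```text
time_s: 9.85
tcp_pos: [0.5946, -0.2035, 0.1619]
tool_rot: [[0.017, 1.0, 0.015], [1.0, -0.017, 0.0], [0.001, 0.015, -1.0]]
force: [0.7, 0.2, -0.8]
finger_gap: 0.0092
```

```bash
python3 st.py
```

```text
9.85 [ 0.5946 -0.2035  0.1619] [ 1.510e-02  4.000e-04 -9.999e-01] yaw -0.96 [ 0.7  0.2 -0.8] 0.009175602694927835
10.05 [ 0.5957 -0.1998  0.1618] [ 0.0152  0.0018 -0.9999] yaw -0.75 [ 0.1  0.1 -0.8] 0.009280964698146552
```

Request:
{"op": "play_rows", "data": {"series": [1,3,-20,-30,0]}}

```text
time_s: 10.22
tcp_pos: [0.6014, -0.2162, 0.1334]
tool_rot: [[0.007, 1.0, 0.02], [1.0, -0.007, 0.003], [0.003, 0.02, -1.0]]
force: [0.5, 1.0, -1.4]
finger_gap: 0.009
```

```bash
python3 st.py; python3 - <<'E'
from h import *
s=read_state();print(s['time_s'],s['tcp_pos'].round(4),s['tool_rot'].round(4).tolist())
a=capture('scene');b=capture('top');np.save('a1.npy',a);np.save('b1.npy',b)
v=[.5985,-.199,-.0083]
def line(im0,p0,p1,n,half=4):
    # subpixel strongest gradient along normals between p0,p1
    im=cv2.cvtColor(im0,cv2.COLOR_RGB2GRAY).astype(np.float32);p0,p1=map(np.array,(p0,p1));d=(p1-p0)/np.linalg.norm(p1-p0);nn=np.array([-d[1],d[0]])
    t=np.linspace(.03,.97,n);o=np.arange(-half,half+.01,.1);P=p0+t[:,None]*(p1-p0)
    Q=(P[:,None]+o[None,:,None]*nn).astype(np.float32)
    I=cv2.GaussianBlur(cv2.remap(im,Q[...,0],Q[...,1],cv2.INTER_CUBIC),(9,1),0);g=np.abs(np.gradient(I,axis=1));k=g.argmax(1);return P+o[k][:,None]*nn
a0=np.load('a.npy');b0=np.load('b.npy')
for c,im in(('scene',a0),('top',b0)):
    for nm,x,y0,y1 in(('back',150,-120,120),):
        q=line(im,*proj(c,pose(v,[(x,y0,59),(x,y1,59)])),40)
        w=ray(c,q,.059);
        for _ in range(3):
            f=np.polyfit(w[:,1],w[:,0],1);r=w[:,0]-np.polyval(f,w[:,1]);w=w[abs(r)<max(.0015,1.5*np.median(abs(r)))]
        print(c,nm,'yaw',-np.degrees(np.arctan(f[0])).round(2),'x at y=-.199',np.polyval(f,-.199).round(4),len(w),r.std().round(4))
m=np.zeros((600,800,3),np.uint8);m[:600,:400]=cv2.resize(crop(a,195,160,60,90,6.6667),(400,600));m[:400,400:]=crop(b,250,150,50,50,8)
cv2.imwrite('pics/over.png',m)
E
```

```text
10.225 [ 0.6014 -0.2162  0.1334] [ 0.0199  0.0033 -0.9998] yaw -0.39 [ 0.5  1.  -1.4] 0.009026738402904515
10.425 [ 0.599  -0.2176  0.1317] [ 0.0143  0.0028 -0.9999] yaw -0.62 [ 0.1 -0.1 -0.9] 0.009485009020042028
10.475 [ 0.5995 -0.2175  0.1325] [[0.0102, 0.9998, 0.0158], [0.9999, -0.0102, 0.0027], [0.0029, 0.0157, -0.9999]]
scene back yaw -0.21 x at y=-.199 0.7603 26 0.0003
top back yaw -0.12 x at y=-.199 0.749 38 0.0006
```

View pics/over.png

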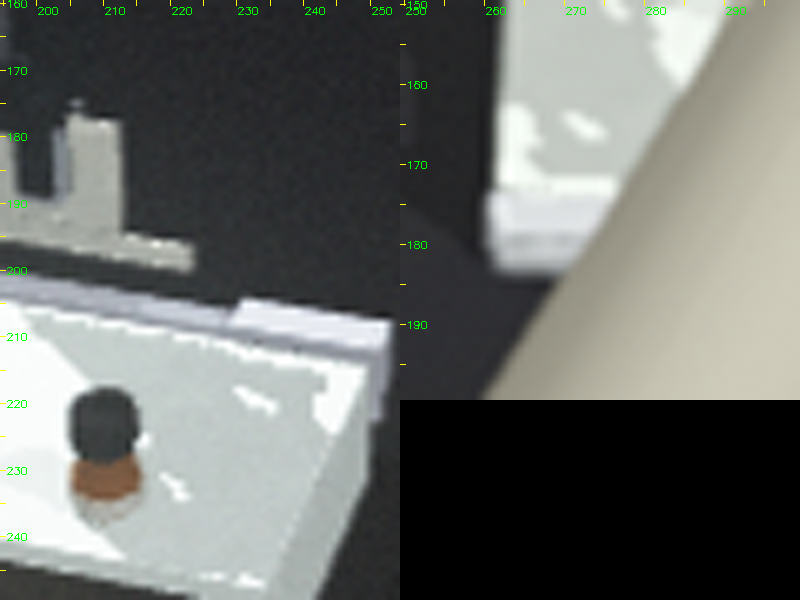

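The held holder with its toe is in view: toe end at scene (223.4, 196–200), hood mouth corner about (230.8, 204). I'll check the toe against the TCP pose to remove any camera bias.

```bash
python3 - <<'E'
from h import *
t=np.array([.5995,-.2175,.1325]);R=np.array([[0.0102,.9998,.0158],[.9999,-.0102,.0027],[.0029,.0157,-.9999]])
# holder axes: x=tool y, y=tool x, z=-tool z
Rh=np.c_[R[:,1],R[:,0],-R[:,2]]
def W(P,off=0):return t+(np.array(P)/1000-[0,off,.0468])@Rh.T
pts=[(2.5,60,10),(2.5,60,0),(-2.5,60,10),(5,30,62),(5,30,16)]
print(proj('scene',W(pts)).round(1).tolist())
print('observed toe front top ~(223.4,197), bottom (223.4,200); rear top (223.3,196); plate end x ~212.8 row 177.5..195')
v=[.5988,-.199,-.003]
print(proj('scene',pose(v,[(-10,60,67),(-10,120,67),(10,120,67),(10,60,67)])).round(1).tolist())
print('obs (230.8,204.2),(253.3,207.9),(252.1,212.7),(228.3,208.2)')
for dx,dy in((.001,0),(0,.001)):print(proj('scene',[[.6+dx,-.14+dy,.067]])-proj('scene',[[.6,-.14,.067]]))
E
```

```text
[[222.9, 197.2], [223.0, 200.3], [223.5, 196.2], [211.3, 179.6], [212.0, 194.1]]
observed toe front top ~(223.4,197), bottom (223.4,200); rear top (223.3,196); plate end x ~212.8 row 177.5..195
[[231.3, 204.1], [252.3, 207.6], [250.4, 211.9], [229.0, 208.2]]
obs (230.8,204.2),(253.3,207.9),(252.1,212.7),(228.3,208.2)
[[-0.11085545  0.2088241 ]]
[[0.34990092 0.05898331]]
```

Request:
{"op": "play_rows", "data": {"series": [1,-1,0,-23,0.008]}}

```text
time_s: 10.7
tcp_pos: [0.6006, -0.2174, 0.1123]
tool_rot: [[0.001, 1.0, 0.022], [1.0, -0.001, 0.002], [0.002, 0.022, -1.0]]
force: [-0.6, -0.4, -1.3]
finger_gap: 0.009
```

```bash
python3 st.py
```

```text
10.7 [ 0.6006 -0.2174  0.1123] [ 0.0216  0.002  -0.9998] yaw -0.05 [-0.6 -0.4 -1.3] 0.008979102140125598
10.9 [ 0.5991 -0.2172  0.1106] [ 0.0171  0.0027 -0.9998] yaw -0.09 [ 0.6  0.1 -0.1] 0.009118433235239318
```

Request:
{"op": "play_rows", "data": {"series": [1,-1,0,-7,0]}}

```text
time_s: 11.08
tcp_pos: [0.5991, -0.2177, 0.1053]
tool_rot: [[0.002, 1.0, 0.02], [1.0, -0.002, 0.002], [0.002, 0.02, -1.0]]
force: [-0.6, 0.1, -0.6]
finger_gap: 0.0095
```

```bash
python3 st.py
```

```text
11.075 [ 0.5991 -0.2177  0.1053] [ 0.0202  0.0019 -0.9998] yaw -0.11 [-0.6  0.1 -0.6] 0.00951715501119358
11.275 [ 0.5983 -0.2175  0.1041] [ 0.0179  0.0025 -0.9998] yaw -0.11 [ 0.4  0.5 -0.6] 0.009376715157257532
```

Request:
{"op": "play_rows", "data": {"series": [1,0,0,-5,0]}}

```text
time_s: 11.45
tcp_pos: [0.5987, -0.2177, 0.0994]
tool_rot: [[0.002, 1.0, 0.019], [1.0, -0.002, 0.002], [0.002, 0.019, -1.0]]
force: [-0.1, -0.7, -0.2]
finger_gap: 0.0091
```

```bash
python3 st.py
```

```text
11.45 [ 0.5987 -0.2177  0.0994] [ 0.0189  0.0022 -0.9998] yaw -0.11 [-0.1 -0.7 -0.2] 0.009102956551557408
11.65 [ 0.5982 -0.2175  0.0989] [ 0.0176  0.0025 -0.9998] yaw -0.11 [ 0.3  0.5 -1.2] 0.009057935250385448
```

Request:
{"op": "play_rows", "data": {"series": [1,0,0,-4,0]}}

```text
time_s: 11.82
tcp_pos: [0.5986, -0.2177, 0.0953]
tool_rot: [[0.002, 1.0, 0.019], [1.0, -0.002, 0.002], [0.002, 0.019, -1.0]]
force: [0.1, 0.5, -0.3]
finger_gap: 0.0091
```

```bash
python3 st.py
```

```text
11.825 [ 0.5986 -0.2177  0.0953] [ 0.0186  0.0022 -0.9998] yaw -0.11 [ 0.1  0.5 -0.3] 0.009108397928828619
12.025 [ 0.5982 -0.2175  0.0949] [ 0.0176  0.0024 -0.9998] yaw -0.11 [ 0.3 -0.3 -0.5] 0.009231709217361047
```

Request:
{"op": "play_rows", "data": {"series": [1,0,0,-3,0]}}

```text
time_s: 12.2
tcp_pos: [0.5985, -0.2176, 0.0922]
tool_rot: [[0.002, 1.0, 0.018], [1.0, -0.002, 0.002], [0.002, 0.018, -1.0]]
force: [-0.1, 0.5, -0.8]
finger_gap: 0.0092
```

```bash
python3 st.py
```

```text
12.2 [ 0.5985 -0.2176  0.0922] [ 0.0183  0.0023 -0.9998] yaw -0.11 [-0.1  0.5 -0.8] 0.00918924600551582
12.4 [ 0.5983 -0.2176  0.092 ] [ 0.0177  0.0024 -0.9998] yaw -0.11 [-0.2  0.1 -0.9] 0.009250093318561803
```

Request:
{"op": "play_rows", "data": {"series": [1,0,0,-1,0]}}

```text
time_s: 12.58
tcp_pos: [0.5984, -0.2176, 0.0919]
tool_rot: [[0.002, 1.0, 0.018], [1.0, -0.002, 0.003], [0.003, 0.018, -1.0]]
force: [-4.7, 2.2, 14.2]
finger_gap: 0.0092
```

```bash
python3 st.py; python3 - <<'E'
from h import *
a=capture('scene')
cv2.imwrite('pics/in.png',crop(a,185,170,75,60,10))
E
```

```text
12.575 [ 0.5984 -0.2176  0.0919] [ 0.018   0.0027 -0.9998] yaw -0.11 [-4.7  2.2 14.2] 0.00919777711213874
12.775 [ 0.5984 -0.2176  0.0919] [ 0.0181  0.0027 -0.9998] yaw -0.12 [-4.5  1.4  7.5] 0.008939663130489184
```

View pics/in.png

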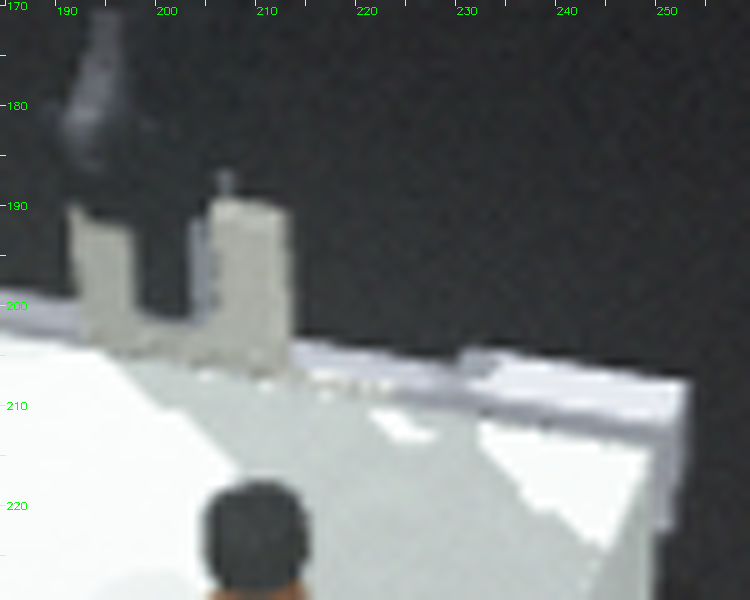

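The tongue is in the groove (plate at px 192–213, bottom at deck level), and the floor contact at TCP z 0.0919 matches the expected height. I'll slide slowly, slightly unloaded.

Request:
{"op": "play_rows", "data": {"series": [1,0,0,0.8,0,1,0,2,0,0,1,0,4,0,0,1,0,4,0,0,1,0,4,0,0,1,0,2,0,0], "newtons": 80}}

```text
time_s: 13.62
tcp_pos: [0.5982, -0.2, 0.0922]
tool_rot: [[0.002, 1.0, 0.017], [1.0, -0.002, 0.003], [0.003, 0.017, -1.0]]
force: [1.0, 1.5, -0.7]
finger_gap: 0.0088
```

```bash
python3 st.py
```

```text
13.625 [ 0.5982 -0.2     0.0922] [ 0.0173  0.0031 -0.9998] yaw -0.09 [ 1.   1.5 -0.7] 0.008755372888395006
13.825 [ 0.5981 -0.2006  0.0923] [ 0.0174  0.0028 -0.9998] yaw -0.12 [-0.9  0.4 -1.2] 0.008898086067112511
```

Request:
{"op": "play_rows", "data": {"series": [1,0,2,0,0,1,0,4,0,0,1,0,4,0,0,1,0,4,0,0,1,0,2,0,0]}}

```text
time_s: 14.5
tcp_pos: [0.598, -0.1838, 0.0923]
tool_rot: [[0.002, 1.0, 0.017], [1.0, -0.003, 0.003], [0.003, 0.017, -1.0]]
force: [-0.1, -0.9, -0.8]
finger_gap: 0.0091
```

```bash
python3 st.py
```

```text
14.5 [ 0.598  -0.1838  0.0923] [ 0.0174  0.0028 -0.9998] yaw -0.15 [-0.1 -0.9 -0.8] 0.009114587135305531
14.7 [ 0.5979 -0.1844  0.0923] [ 0.0174  0.0025 -0.9998] yaw -0.18 [-0.6  0.4  0.4] 0.009033148891810996
```

Request:
{"op": "play_rows", "data": {"series": [1,0,3,0,0,1,0,3,0,0,1,0,3,0,0]}}

```text
time_s: 15.12
tcp_pos: [0.5978, -0.1768, 0.0925]
tool_rot: [[0.005, 1.0, 0.018], [1.0, -0.005, 0.001], [0.001, 0.018, -1.0]]
force: [-0.2, -3.2, -0.3]
finger_gap: 0.009
```

```bash
python3 st.py
```

```text
15.125 [ 0.5978 -0.1768  0.0925] [ 1.790e-02  6.000e-04 -9.998e-01] yaw -0.28 [-0.2 -3.2 -0.3] 0.0089831391875145
15.325 [ 0.5978 -0.1765  0.0925] [ 0.0178  0.0012 -0.9998] yaw -0.26 [-0.3 -3.  -0.7] 0.00926556717212107
```

Request:
{"op": "play_rows", "data": {"series": [1,0,3,0,0,1,0,3,0,0]}}

```text
time_s: 15.62
tcp_pos: [0.5977, -0.1717, 0.0926]
tool_rot: [[0.006, 1.0, 0.018], [1.0, -0.006, -0.0], [-0.0, 0.018, -1.0]]
force: [-0.1, -6.1, -0.6]
finger_gap: 0.0091
```

```bash
python3 st.py
```

```text
15.625 [ 0.5977 -0.1717  0.0926] [ 1.810e-02 -4.000e-04 -9.998e-01] yaw -0.34 [-0.1 -6.1 -0.6] 0.009064063203692106
15.825 [ 0.5977 -0.1718  0.0926] [ 1.810e-02 -5.000e-04 -9.998e-01] yaw -0.33 [-0.2 -6.2 -0.5] 0.008517953264589465
```

Request:
{"op": "play_rows", "data": {"series": [1,0,3,0,0,1,0,2.5,0,0]}}

```text
time_s: 16.12
tcp_pos: [0.5975, -0.1695, 0.093]
tool_rot: [[0.008, 1.0, 0.019], [1.0, -0.008, -0.005], [-0.005, 0.019, -1.0]]
force: [0.7, -13.0, -2.4]
finger_gap: 0.0089
```

```bash
python3 st.py
```

```text
16.125 [ 0.5975 -0.1695  0.093 ] [ 0.0192 -0.005  -0.9998] yaw -0.48 [  0.7 -13.   -2.4] 0.008941555012614398
16.325 [ 0.5975 -0.1696  0.093 ] [ 0.0191 -0.0048 -0.9998] yaw -0.48 [  0.8 -10.7  -1.7] 0.008827891428265715
```

Request:
{"op": "play_rows", "data": {"series": [1,0,1.5,-1.4,0]}}

```text
time_s: 16.5
tcp_pos: [0.5976, -0.1699, 0.0923]
tool_rot: [[0.01, 1.0, 0.02], [1.0, -0.01, -0.007], [-0.007, 0.02, -1.0]]
force: [-2.3, -8.5, 8.9]
finger_gap: 0.009
```

```bash
python3 st.py
```

```text
16.5 [ 0.5976 -0.1699  0.0923] [ 0.0202 -0.0069 -0.9998] yaw -0.57 [-2.3 -8.5  8.9] 0.009032498396755372
16.7 [ 0.5976 -0.1698  0.0925] [ 0.0202 -0.0067 -0.9998] yaw -0.56 [-1.4 -8.1  4.6] 0.009042754442577928
```

Request:
{"op": "play_rows", "data": {"series": [1,0,3,0,0,1,0,3,0,0]}}

```text
time_s: 17.0
tcp_pos: [0.5971, -0.1693, 0.0933]
tool_rot: [[0.014, 1.0, 0.022], [1.0, -0.014, -0.014], [-0.013, 0.022, -1.0]]
force: [2.0, -12.4, -4.1]
finger_gap: 0.0094
```

```bash
python3 st.py;python3 - <<'E'
from h import *
a=capture('scene')
cv2.imwrite('pics/home.png',crop(a,195,170,65,50,12))
E
```

```text
17.0 [ 0.5971 -0.1693  0.0933] [ 0.0217 -0.0137 -0.9997] yaw -0.8 [  2.  -12.4  -4.1] 0.009374887992515258
17.2 [ 0.5971 -0.1693  0.0933] [ 0.0216 -0.0137 -0.9997] yaw -0.79 [  1.6 -12.6  -1.2] 0.00887899566485313
```

View pics/home.png

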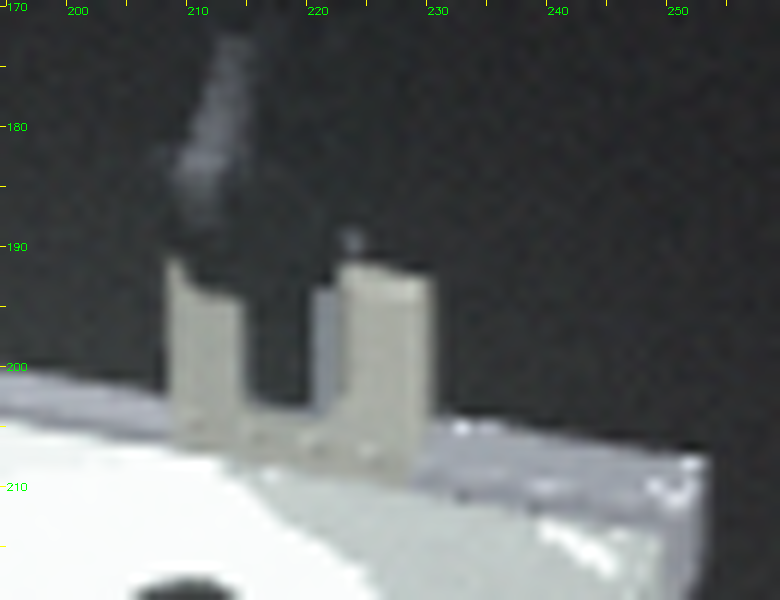

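Request:
{"op": "play_rows", "data": {"series": [1,0,1.5,-1.5,0.006]}}

```text
time_s: 17.42
tcp_pos: [0.5974, -0.1697, 0.0927]
tool_rot: [[0.01, 1.0, 0.023], [1.0, -0.009, -0.016], [-0.015, 0.023, -1.0]]
force: [-1.9, -6.5, 10.4]
finger_gap: 0.0085
```

```bash
python3 st.py
```

```text
17.425 [ 0.5974 -0.1697  0.0927] [ 0.0233 -0.0157 -0.9996] yaw -0.54 [-1.9 -6.5 10.4] 0.008534461607491536
17.625 [ 0.5974 -0.1695  0.0929] [ 0.0233 -0.0155 -0.9996] yaw -0.52 [-1.2 -7.9  5.8] 0.009157407695390994
```

Request:
{"op": "play_rows", "data": {"series": [1,0,2.5,-0.6,0]}}

```text
time_s: 17.8
tcp_pos: [0.5973, -0.1693, 0.0931]
tool_rot: [[0.011, 1.0, 0.024], [1.0, -0.011, -0.018], [-0.018, 0.024, -1.0]]
force: [-1.4, -11.5, 3.1]
finger_gap: 0.0089
```

```bash
python3 st.py; python3 st.py
```

```text
17.8 [ 0.5973 -0.1693  0.0931] [ 0.0242 -0.0182 -0.9995] yaw -0.62 [ -1.4 -11.5   3.1] 0.008852541266069625
18.0 [ 0.5973 -0.1694  0.0931] [ 0.0243 -0.0182 -0.9995] yaw -0.62 [-1.9 -9.4  3.9] 0.009135257118365655
18.05 [ 0.5973 -0.1694  0.0931] [ 0.0242 -0.0182 -0.9995] yaw -0.62 [-0.8 -9.1  3. ] 0.008714836726391461
18.25 [ 0.5973 -0.1694  0.0931] [ 0.0243 -0.0182 -0.9995] yaw -0.62 [-0.8 -9.7  4.1] 0.00901641501746291
```

Request:
{"op": "play_rows", "data": {"series": [1,0,4,-0.6,0]}}

```text
time_s: 18.42
tcp_pos: [0.5971, -0.169, 0.0934]
tool_rot: [[0.014, 1.0, 0.025], [1.0, -0.014, -0.023], [-0.022, 0.026, -0.999]]
force: [-0.5, -17.1, 2.5]
finger_gap: 0.009
```

```bash
python3 st.py; python3 st.py
```

```text
18.425 [ 0.5971 -0.169   0.0934] [ 0.0255 -0.0226 -0.9994] yaw -0.77 [ -0.5 -17.1   2.5] 0.00901261326133329
18.625 [ 0.5971 -0.1691  0.0934] [ 0.0254 -0.0226 -0.9994] yaw -0.78 [ -0.8 -14.5   3.2] 0.009049860266663465
18.675 [ 0.5971 -0.1691  0.0934] [ 0.0255 -0.0226 -0.9994] yaw -0.78 [  0.7 -14.1   0.8] 0.008911247579932604
18.875 [ 0.5971 -0.1691  0.0934] [ 0.0254 -0.0225 -0.9994] yaw -0.78 [ -0.6 -14.2   3. ] 0.00923852067967511
```

```bash
python3 -c "
from station import *
print(order.sign_off());s=read_state();print(s['time_s'],s['tcp_pos'],s['force'],s['finger_gap'])"
```

```text
the job is handed in; nothing more can be done
None
the job is handed in; nothing more can be done
```

The toed white label holder is seated in the groove with its plate against the hood. It was still gripped and pressed home when I handed the job in, at about 18.9 s on the clock. I lowered it into the groove about 18 mm short of the hood, then slid it in at roughly 3 cm/s.

**Home:** The push-back rose from 3 N to 6 N along the spring, then to about 14 N with hardly any further movement; the spring alone gives 7 N. The last picture, taken just before the final small presses, shows the plate against the hood. All later readings put the contact point within about 0.3 mm of the same place.

**Small misalignments:**
- **Lean:** the tool leaned about 1.9° in total from vertical at the end. Successive presses added to the part towards the hood.
- **Height:** it sat about 1.5 mm above where it first touched the groove floor. The back end of the holder may be lifted slightly.
- **Yaw:** about -0.8°, against a shelf yaw I measured at -0.1° to -0.5°.

**Not checked:** I took no picture after the last presses. I did not re-check the other objects. The arm's path was planned clear of them, and I noticed no unexpected contact forces.

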